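# Close the bench caliper on the waist of a test bar

## Task

Take the waisted test bar (thick ends, long thin middle) out of the specimen rack and lay it gently across the two work rests of the bench caliper, level, square to the beam and with its waist centred over the jaws, opening the jaws first if they stand too close. Then slide the moving jaw shut until it nips the waist firmly, but not hard, against the fixed jaw, let go, and leave the caliper closed on the bar ready to be read. Leave the other bars and the things on the bench where they are.

Things in the scene. Friction and masses are not known exactly. Their poses are not given: they have to be found in the camera images.
- rest_mid (a point): Caliper reference point: on the fixed jaw's measuring face, midway between the two work rests, level with their flat tops, 70 mm above the bench. The caliper stands on edge in a fixed bench stand (place and yaw vary), jaws up. y axis: along the beam from fixed to moving jaw (opening); x: level, across the beam, from rest to rest; z up. All caliper parts below share these axes.
- stand: Stand (origin: bench level, 70 mm along +y from rest_mid). Foot 12 mm high: from rest_mid, x -75 to 75 for y -42 to 82, then x -30 to 30 up to y 265 mm. Two steel rails (rests), x 48 to 60 and -60 to -48 mm: flat tops from y -20 to +70 mm, 7 mm lips at their ends; a bar rolls freely on them. Between the rests only the beam and jaws. Clamp post at y 225, 18 mm wide, top 58 mm above bench.
- fixed_face (a point): Fixed steel jaw: the point lies on its flat upright measuring face, 15 mm above rest_mid (85 mm above the bench). From rest_mid: face in the plane y = 0, 8 mm thick (x from -4 to 4 mm), 20 mm wide on the side y < 0 (13 mm above z = 28 mm), reaching to z = 42 mm (112 mm above the bench).
- slider (a joint): The caliper's moving carriage: value = gap between the two measuring faces in m, 0 closed, 0.12 fully open, starts between 0 and 0.04. Slides level along y with about 2.5 N friction and stays where left. The carriage is 78 mm long from the moving jaw's face backwards, 16 mm thick in x (grey readout to x = 13 mm), flat top 60 mm above the bench.
- moving_face (a point): Steel jaw on the carriage's front end; this point lies on its measuring face, 70 mm above the bench, mid-plane. 8 mm thick in x; upright back face at y = +20 mm from 60 to 98 mm above the bench, then at +13 mm up to the tip, 112 mm above the bench. Behind it, y = 20 to 62 mm, an empty pocket over the carriage before the thumb piece: push there against the jaw's back or the thumb piece.
- thumb_piece (a point): Centre of the thumb piece: an upright ribbed steel block, 14 x 14 mm, on the carriage, 69 mm behind the moving jaw's measuring face, from 60 to 80 mm above the bench; this point is 70 mm above the bench. Pushing it along the beam moves the carriage either way.
- rack: Grey specimen rack, fixed, place and yaw vary; origin at the centre of its underside. Base 130 (x) by 210 (y) by 8 mm high; two ribs 10 mm thick at x = -50 and +50 mm, along y, with notches (floor 30 mm, teeth 39 mm above the bench) in which the three bars lie along x, at y = -66, 0 and +66 mm, in any order.
- waisted_bar: The bar to be measured: plain aluminium, round, 150 mm long, ends 30 mm in diameter and 40 mm long each, the waist between them 18 mm in diameter and 70 mm long; about 0.2 kg. Origin at the centre of the waist, on the axis; x axis along the bar. In the rack its axis is 45 mm above the bench, on the caliper's rests 85 mm.
- plain_bar: Bystander in the rack: plain aluminium bar 30 mm in diameter and 150 mm long, no waist. Origin at its centre, x along it.
- stepped_bar: Bystander in the rack: aluminium bar 150 mm long, 30 mm in diameter for 85 mm, then 20 mm in diameter for 55 mm, then a 10 mm long collar 30 mm in diameter. Origin at mid-length on the axis, x along it towards the thin part.
- bottle: Bystander: white reagent bottle with a red cap, 64 mm in diameter, 170 mm high, origin at the centre of its underside.
- jar: Bystander: clear sample jar with a red lid, 60 mm in diameter, 65 mm high, origin at the centre of its underside.
- pen_cup: Bystander: blue cup of pens, 68 mm in diameter, pens up to 155 mm high, origin at the centre of its underside.
There are look-alikes about, which are no part of the job. Leave any blue or red look-alike of the waisted_bar alone.

How it is judged (in metres and radians):
On the way, in this order (a step that is already met when the one before it is completed fails the run):
1. the bar is set down on (within 4 mm of) both rests with its waist between the jaws, still in the gripper (z of waisted_bar in the frame of rest_mid between 0.011 and 0.019 m and x of waisted_bar in the frame of rest_mid between -0.015 and 0.015 m and y of waisted_bar in the frame of rest_mid above 0.004 m and y of waisted_bar in the frame of moving_face below -0.004 m and contact force between the fingers and waisted_bar above 0.5 N), for 0.05 s.
2. the gripper has let go of it and it lies on both rests with its waist between the jaws (z of waisted_bar in the frame of rest_mid between 0.011 and 0.019 m and x of waisted_bar in the frame of rest_mid between -0.015 and 0.015 m and y of waisted_bar in the frame of rest_mid above 0.004 m and y of waisted_bar in the frame of moving_face below -0.004 m and contact force between the fingers and waisted_bar below 0.1 N), for 0.1 s.
3. the moving jaw is slid shut on the waist and nips it against the fixed jaw with more than 2 N (contact force between each of slider, stand_c16 and waisted_bar above 2 N and value of joint slider between 0.0155 and 0.0195 m and contact force between the fingers and waisted_bar below 0.1 N), for 0.15 s.
At the end, for the whole second after the job is handed in: The caliper is closed on the waist (gap 15.5 to 19.5 mm), each jaw still bearing on it with over 0.2 N; the bar lies at rest on both rests (height within 4 mm), between the jaws, centred over them within 15 mm and square to the beam within 0.12 rad (value of joint slider between 0.0155 and 0.0195 m and contact force between each of slider, stand_c16 and waisted_bar above 0.2 N and z of waisted_bar in the frame of rest_mid between 0.011 and 0.019 m and x of waisted_bar in the frame of rest_mid between -0.015 and 0.015 m and y of waisted_bar in the frame of rest_mid above 0.004 m and y of waisted_bar in the frame of moving_face below -0.004 m and angle between the x axis of waisted_bar and the x axis of rest_mid, either way round below 0.12 rad and linear speed of waisted_bar below 0.02 m/s); the robot touches nothing.
It fails at once if the bar is squeezed between the jaws with more than 40 N (contact force between stand_c16 and waisted_bar above 40 N).
It fails at once if another bar is moved by more than 15 mm (distance of any of plain_bar, stepped_bar from where it was at the start of the episode above 0.015 m).
It fails at once if the bottle, jar or pen cup is moved by more than 20 mm or tipped (distance of any of bottle, jar, pen_cup from where it was at the start of the episode above 0.02 m or angle between any of bottle, jar, pen_cup's own z axis and vertical above 0.3 rad).
It also fails if it takes over 70 s, if anything falls off the work surface, if the arm or the gripper's body presses on something with over 40 N, if the wrist force passes 120 N, or if a joint passes its speed limit or range.

## Robot

A 6-joint arm with a two-finger parallel gripper is mounted at the origin on the work surface. World frame = base frame: x ahead of the robot, y to its left, z up, the work surface at z = 0. Lengths are in mm, angles in rad, forces in N, time in s.
With the tool pointing down it reaches from about 350 to 775 mm from the base axis. Payload 7.3 kg.
Tool frame: the origin (TCP) lies at the very end of the fingers, on their centre line; the grasp point (between the pads) lies bot.grip_point_offset behind it (bot.grip_point_offset is the distance from the TCP to the grasp point, in mm); z points along the fingers, y is the line along which they close (so a half turn about z gives the same grasp; the last joint's range is limited). The gripper opens to 92 mm and grips with 3 to 60 N. Pads are 19 mm wide; open, the fingers measure 130 mm over their backs; the gripper's body (75 mm by 190 mm) begins 47 mm behind the grasp point.
Start: joints at [-1.41, 0.342, 1.524, -0, 1.275, -0.146], TCP at [158.577, -500.498, 226.741] pointing down, gripper open.
Joint ranges: [-2.53, 2.53], [-0.77, 2.02], [0.04, 2.7], [-1, 4.14], [0.28, 2.66], [-3.11, 3.11]. Speed limits (rad/s): [2.57, 2.57, 3.14, 3.14, 3.14, 3.14].

## Interface

Orientations are given as [roll, pitch, yaw] about the fixed x, y, z axes, in that order (R = Rz(yaw) Ry(pitch) Rx(roll)).
In Python, from plant import bot gives the robot as it stands. The module is installed in compiled form; this text tells all that it offers.
- The arm moves only by the tool carry_out, never from a script. Its argument "plan" is a list of rows, each an object of numbers: "tx", "ty", "tz": the shift along the world's x, y, z in mm; "rx", "ry", "rz": the turn, a rotation vector about the world's x, y, z in rad. A call has 1 to 12 rows; each row shifts and turns the commanded pose from where the row before left it; what a row does not reach is not made up. A row lasts 1/10 s, in which the tool goes at most 50 mm and 8.59 degrees, less where a joint would pass 70% of its speed; a pose out of reach is approached as far as the arm can. A call with a gripper value outside its range is refused whole. "gripper" is the closure, from 0 (fully open) to 1 (shut), set as the call begins (left out, the last holds). The fingers move at their own pace and stop on an object; the grip force is fixed at half the most. Time passes only in rows, so rows that do not move let the fingers close. It gives the time, the measured TCP pose, the force, the opening and the grip force at its end, in the units of the state.
- bot.get_obs(): the state, without advancing time (a new reading comes with each control period).
- bot.capture(name): name is "scene" or "top"; returns the picture (420x560x3 uint8, red, green, blue); there is no depth.
- bot.camera_model(name): a dict with "camera_matrix" (3x3 intrinsics, pixels), "R" (3x3) and "t" (3): a world point X has camera coordinates R X + t. Camera axes: x right, y down, z forward; pixel columns grow to the right and rows downward; lengths in mm; the calibration is good to about 2 mm. A picture is of the moment at which its call begins. camera_model takes no time and is no camera call.
- bot.close_job(): hands the job in; it is judged then, once.
The state is a dict: "time": time; "joint_positions": joint angles; "dq": joint speeds; "tau": joint torques, N m; "tool_pos": TCP position; "tcp_rot": TCP orientation; "contact_force": force on the tool from outside, world axes, zero at the start; "moment": the same for the moment, N m; "grip_width": finger opening in mm; "finger_force": force on a finger pad.
Only numpy, scipy, OpenCV 4.12 (cv2) and the standard library are available. Lean on these libraries where they do the work, as an engineer would, in place of code of your own. Each camera call takes 0.05 s, during which the arm holds its last target. There are 200 camera calls.

## Working session

There is one attempt and no reset: what is moved stays moved. The work goes in short steps, Python scripts to look and compute and a tool call to move; the robot and the scene stay as the last step left them, time stands still between calls to the robot, and variables do not carry over. Pictures are saved under pics/ and viewed, at most 10 in all, crops included, and the job is handed in when it is done.

Besides the shell and the picture viewer there is one more tool, called after "Request:" as a command line: name --argument value ..., lists and objects as JSON in quotes. carry_out: Moves the arm, as the interface text tells. Its arguments: {"type":"object","properties":{"plan":{"type":"array"},"gripper":{"type":"number"}},"required":["plan"]}

```bash
mkdir -p pics
python3 - <<'E'
from plant import bot
import cv2
for n in("scene","top"):
    im=bot.capture(n); cv2.imwrite(f"pics/{n}0.png",im[:,:,::-1])
    c=bot.camera_model(n); print(n,c["camera_matrix"],c["R"],c["t"])
o=bot.get_obs(); print(o["tool_pos"],o["tcp_rot"],bot.grip_point_offset,o["grip_width"])
E
```

```text
scene [[397.7837363    0.         283.42814237]
 [  0.         397.7837363  206.70358605]
 [  0.           0.           1.        ]] [[ 0.15954186  0.98718292 -0.00403432]
 [ 0.57999196 -0.09703981 -0.80882174]
 [-0.7988465   0.12670105 -0.58804006]] [ -99.92848758 -237.43626426 1385.85553637]
top [[446.0701467    0.         279.86145035]
 [  0.         446.0701467  207.88687525]
 [  0.           0.           1.        ]] [[-0.10214309 -0.99476478  0.00313454]
 [-0.9720701   0.0991425  -0.21272161]
 [ 0.2112972  -0.02477503 -0.97710782]] [ 40.78069587 547.10940441 892.93976728]
[ 158.51718025 -500.13132469  226.12590104] [-3.14026223e+00 -1.80564690e-04  3.06826819e-01] 18.8 92.13271784632497
```

View pics/top0.png

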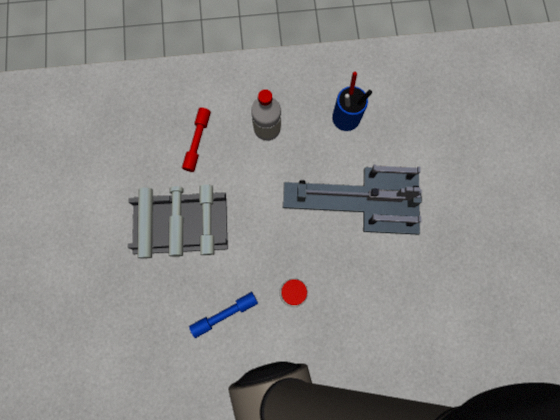

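View pics/scene0.png

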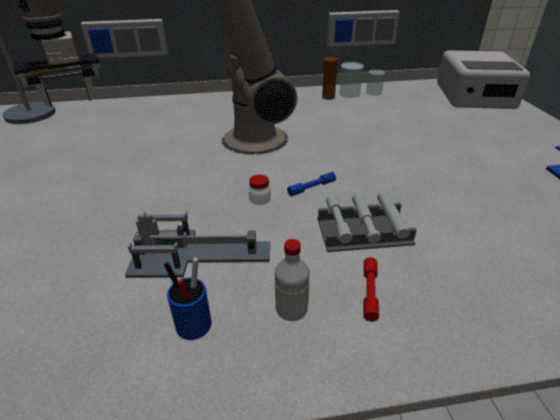

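Top view: the rack holds three grey bars. At (145,222) is a plain one, at (177,222) one thick at one end with a small collar (stepped), and at (207,218) one with two thick ends and a thin middle, which is the waisted bar. The red (197,140) and blue (223,315) bars are look-alikes on the bench. The caliper is at (355,197), with its jaws near (410,195). Next I'll enlarge both areas.

Run:
```python
import cv2,numpy as np
im=cv2.imread("pics/top0.png")
def crop(x0,y0,w,h,s,f):
    c=cv2.resize(im[y0:y0+h,x0:x0+w],None,fx=s,fy=s,interpolation=cv2.INTER_CUBIC)
    c=cv2.convertScaleAbs(c,alpha=1.5)
    for x in range(x0-x0%10+10,x0+w,10):
        cv2.line(c,((x-x0)*s,0),((x-x0)*s,6 if x%50 else 14),(0,255,255),1)
        if x%20==0: cv2.putText(c,str(x),((x-x0)*s,20),0,.4,(0,255,255))
    for y in range(y0-y0%10+10,y0+h,10):
        cv2.line(c,(0,(y-y0)*s),(6,(y-y0)*s),(0,255,255),1)
        if y%20==0: cv2.putText(c,str(y),(8,(y-y0)*s),0,.4,(0,255,255))
    cv2.imwrite(f,c)
crop(120,170,120,98,6,"pics/rack.png")
crop(276,155,155,90,5,"pics/cal.png")
```

```text
(no output)
```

View pics/rack.png

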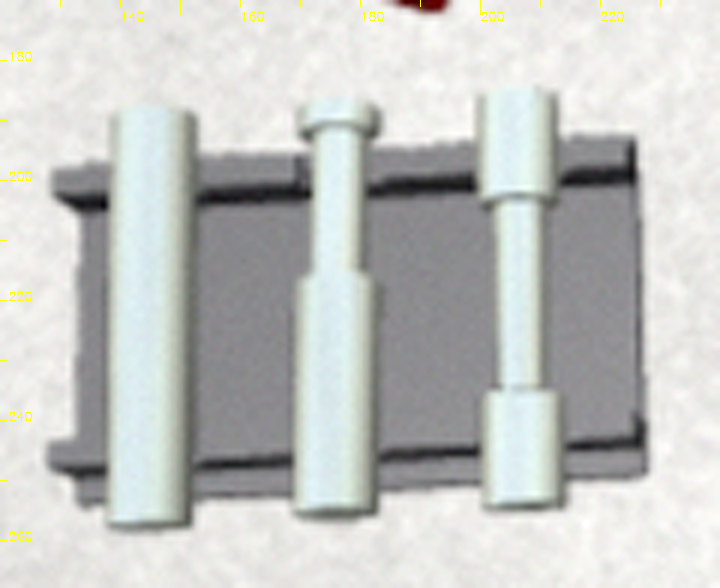

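View pics/cal.png

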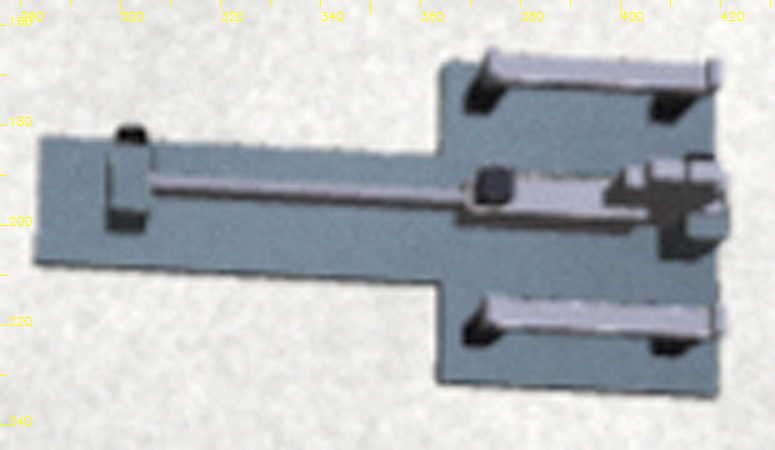

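```bash
cat > h.py <<'E'
from plant import bot
import numpy as np, cv2
from scipy.optimize import least_squares
C={n:bot.camera_model(n) for n in("scene","top")}
def proj(n,P):
    c=C[n]; return cv2.projectPoints(np.atleast_2d(P).astype(float),cv2.Rodrigues(c["R"])[0],c["t"],c["camera_matrix"],None)[0][:,0]
def unproj(n,uv,z):
    c=C[n]; o=-c["R"].T@c["t"]; d=c["R"].T@np.linalg.inv(c["camera_matrix"])@np.array([*uv,1.]); return o+d*(z-o[2])/d[2]
def fr(p,L):
    L=np.atleast_2d(L).astype(float); c,s=np.cos(p[2]),np.sin(p[2])
    return np.c_[p[0]+c*L[:,0]-s*L[:,1],p[1]+s*L[:,0]+c*L[:,1],L[:,2]]
E
python3 - <<'E'
from h import *
q=lambda a:np.array(a)/5+[276,155]
L=[(30,265,12),(-30,265,12),(30,82,12),(-30,82,12),(75,82,12),(-75,82,12),(-75,-42,12)]
U=q([(40,137),(34,264),(440,155),(441,282),(443,60),(438,382),(716,398)])
f=lambda p:(proj("top",fr(p,L))-U).ravel()
g=unproj("top",q((650,200)),12); r=least_squares(f,[g[0],g[1],0.])
p=r.x; print("rest_mid",p,r.fun.reshape(-1,2).round(1).tolist())
np.save("cal.npy",p)
def inv(P): c,s=np.cos(p[2]),np.sin(p[2]);d=P[:2]-p[:2];return np.array([c*d[0]+s*d[1],-s*d[0]+c*d[1]])
for n,a,z in(("thumb l",(475,187),80),("thumb r",(515,187),80),("thumb c",(495,187),80),("railL",(488,65),70),("lip R top",(715,72),77),("rail bot R",(712,320),70),("jawtip r",(716,167),112),("jaw l",(608,190),112)):print(n,inv(unproj("top",q(a),z)).round(1))
print("pred rest0 px crop",[((proj("top",fr(p,[l]))[0]-[276,155])*5).round().tolist() for l in((48,70,77),(-60,-20,77),(4,0,112),(4,-13,112),(-4,-13,112))])
k=lambda a:np.array(a)/6+[120,170]
a,b,m=[unproj("top",k(x),45) for x in((517,86),(522,508),(521,294))]
print("bar",a,b,m,(a+b)/2,"len",np.linalg.norm(a-b),"yaw",np.arctan2(*(a-b)[1::-1]))
# bar fit from edges of the shoulders/ends incl both cameras check
print("scene bar px",proj("scene",[a,b,m]),"scene jaws",proj("scene",fr(p,[(0,0,112),(0,0,70)])))
E
```

```text
rest_mid [ 5.47694924e+02 -2.88374995e+02 -1.52344066e-01] [[-0.4, -0.4], [-0.5, -0.0], [0.3, -0.1], [-0.2, 0.4], [-0.1, -0.1], [0.2, 0.3], [0.6, -0.1]]
thumb l [-2.4 80.3]
thumb r [-1.5 63.5]
thumb c [-1.9 71.9]
railL [54.7 73.1]
lip R top [ 54.3 -22.3]
rail bot R [-52.3 -21.5]
jawtip r [  2.5 -11.1]
jaw l [-9.4 32.9]
pred rest0 px crop [[499.0, 76.0], [714.0, 335.0], [689.0, 162.0], [721.0, 164.0], [721.0, 183.0]]
bar [620.27002365 139.63487413  45.        ] [466.27708373 148.23518405  45.        ] [542.99919084 143.39949287  45.        ] [543.27355369 143.93502909  45.        ] len 154.23291113335458 yaw -0.05579077153403628
scene bar px [[345.10649404 239.35716593]
 [331.13566847 199.67062186]
 [337.41175738 218.16200004]] scene jaws [[143.45041997 214.98820364]
 [147.49866296 230.27401881]]
```

Run:
```python
from h import *
p=np.load("cal.npy")
c,s=np.cos(p[2]),np.sin(p[2])
for n,u,z in(("cup rim",(351,102),95),("bottle cap",(265,97),170),("jar lid",(294,292),65)):
    P=unproj("top",u,z);d=P-[*p[:2],0];print(n,P.round(),"cal",round(c*d[0]+s*d[1]),round(-s*d[0]+c*d[1]))
for l in((0,71),(-20,25)):print(fr(p,[(*l,0)]).round(1))
o=bot.get_obs();print(o["tool_pos"],o["tcp_rot"])
```

```text
cup rim [ 758. -191.   95.] cal 193 128
bottle cap [752.  -6. 170.] cal 159 310
jar lid [370. -26.  65.] cal -216 233
[[ 558.5 -218.2    0. ]]
[[ 531.7 -260.6    0. ]]
[ 158.51718025 -500.13132469  226.12590104] [-3.14026223e+00 -1.80564690e-04  3.06826819e-01]
```

Request:
carry_out --plan '[{"tx": 33, "ty": 23.5, "rz": -0.0383}, {"tx": 33, "ty": 23.5, "rz": -0.0383}, {"tx": 33, "ty": 23.5, "rz": -0.0383}, {"tx": 33, "ty": 23.5, "rz": -0.0383}, {"tx": 33, "ty": 23.5, "rz": -0.0383}, {"tx": 33, "ty": 23.5, "rz": -0.0383}, {"tx": 33, "ty": 23.5, "rz": -0.0383}, {"tx": 33, "ty": 23.5, "rz": -0.0383}, {"tx": 33, "ty": 23.5, "rz": -0.0383}, {"tx": 33, "ty": 23.5, "rz": -0.0383}, {"tx": 33, "ty": 23.5, "rz": -0.0383}, {"tx": 33, "ty": 23.5, "rz": -0.0383}]' --gripper 0.65

```text
invalid input at $.plan[0]: expected keys tx, ty, tz, rx, ry, rz
```

Request:
carry_out --plan '[{"tx": 40, "ty": 28.2, "tz": 0, "rx": 0, "ry": 0, "rz": -0.0459}, {"tx": 40, "ty": 28.2, "tz": 0, "rx": 0, "ry": 0, "rz": -0.0459}, {"tx": 40, "ty": 28.2, "tz": 0, "rx": 0, "ry": 0, "rz": -0.0459}, {"tx": 40, "ty": 28.2, "tz": 0, "rx": 0, "ry": 0, "rz": -0.0459}, {"tx": 40, "ty": 28.2, "tz": 0, "rx": 0, "ry": 0, "rz": -0.0459}, {"tx": 40, "ty": 28.2, "tz": 0, "rx": 0, "ry": 0, "rz": -0.0459}, {"tx": 40, "ty": 28.2, "tz": 0, "rx": 0, "ry": 0, "rz": -0.0459}, {"tx": 40, "ty": 28.2, "tz": 0, "rx": 0, "ry": 0, "rz": -0.0459}, {"tx": 40, "ty": 28.2, "tz": 0, "rx": 0, "ry": 0, "rz": -0.0459}, {"tx": 40, "ty": 28.2, "tz": 0, "rx": 0, "ry": 0, "rz": -0.0459}, {"tx": 0, "ty": 0, "tz": -40, "rx": 0, "ry": 0, "rz": 0}, {"tx": 0, "ty": 0, "tz": -40, "rx": 0, "ry": 0, "rz": 0}]' --gripper 0.65

```text
time: 1.3
tool_pos: [560.2, -217.2, 146.0]
tcp_rot: [3.141, -0.002, -0.149]
contact_force: [-0.4, -0.7, -1.2]
grip_width: 32.3
finger_force: 0.0
```

Request:
carry_out --plan '[{"tx": -1, "ty": -1, "tz": -20, "rx": 0, "ry": 0, "rz": 0}, {"tx": 0, "ty": 0, "tz": -20, "rx": 0, "ry": 0, "rz": 0}, {"tx": 0, "ty": 0, "tz": -20, "rx": 0, "ry": 0, "rz": 0}, {"tx": 0, "ty": 0, "tz": -10, "rx": 0, "ry": 0, "rz": 0}, {"tx": 0, "ty": 0, "tz": -6, "rx": 0, "ry": 0, "rz": 0}, {"tx": 0, "ty": 0, "tz": -4, "rx": 0, "ry": 0, "rz": 0}, {"tx": 0, "ty": 0, "tz": 0, "rx": 0, "ry": 0, "rz": 0}]'

```text
time: 2.0
tool_pos: [557.7, -219.5, 66.9]
tcp_rot: [3.141, -0.0, -0.152]
contact_force: [0.2, 0.7, 0.4]
grip_width: 32.0
finger_force: 0.0
```

Request:
carry_out --plan '[{"tx": 0, "ty": 0, "tz": 0, "rx": 0, "ry": 0, "rz": 0}, {"tx": 0, "ty": 0, "tz": 0, "rx": 0, "ry": 0, "rz": 0}, {"tx": 0, "ty": 0, "tz": 0, "rx": 0, "ry": 0, "rz": 0}, {"tx": 0, "ty": 0, "tz": 0, "rx": 0, "ry": 0, "rz": 0}, {"tx": 0, "ty": 0, "tz": 0, "rx": 0, "ry": 0, "rz": 0}]' --gripper 1

```text
time: 2.5
tool_pos: [558.0, -219.4, 67.4]
tcp_rot: [3.142, -0.001, -0.152]
contact_force: [0.6, 2.2, 4.6]
grip_width: 13.0
finger_force: 30.0
```

Request:
carry_out --plan '[{"tx": 1.4, "ty": 9.1, "tz": 0, "rx": 0, "ry": 0, "rz": 0}, {"tx": 1.4, "ty": 9.1, "tz": 0, "rx": 0, "ry": 0, "rz": 0}, {"tx": 1.4, "ty": 9.1, "tz": 0, "rx": 0, "ry": 0, "rz": 0}, {"tx": 1.4, "ty": 9.1, "tz": 0, "rx": 0, "ry": 0, "rz": 0}, {"tx": 1.4, "ty": 9.1, "tz": 0, "rx": 0, "ry": 0, "rz": 0}, {"tx": 1.4, "ty": 9.1, "tz": 0, "rx": 0, "ry": 0, "rz": 0}, {"tx": 0, "ty": 0, "tz": 0, "rx": 0, "ry": 0, "rz": 0}]'

```text
time: 3.2
tool_pos: [566.6, -163.6, 67.4]
tcp_rot: [3.141, -0.001, -0.151]
contact_force: [0.3, 2.9, 5.4]
grip_width: 13.6
finger_force: 30.0
```

Request:
carry_out --plan '[{"tx": 0, "ty": 0, "tz": 0, "rx": 0, "ry": 0, "rz": 0}, {"tx": 0, "ty": 0, "tz": 0, "rx": 0, "ry": 0, "rz": 0}, {"tx": 0, "ty": 0, "tz": 0, "rx": 0, "ry": 0, "rz": 0}, {"tx": 0, "ty": 0, "tz": 15, "rx": 0, "ry": 0, "rz": 0}, {"tx": 0, "ty": 0, "tz": 30, "rx": 0, "ry": 0, "rz": 0}, {"tx": 0, "ty": 0, "tz": 40, "rx": 0, "ry": 0, "rz": 0}, {"tx": 0, "ty": 0, "tz": 0, "rx": 0, "ry": 0, "rz": 0}]' --gripper 0.65

```text
time: 3.9
tool_pos: [568.7, -166.1, 157.0]
tcp_rot: [3.139, -0.009, -0.152]
contact_force: [0.4, -0.6, 0.7]
grip_width: 32.3
finger_force: 0.0
```

Request:
carry_out --plan '[{"tx": -4.8, "ty": 34.4, "tz": 0, "rx": 0, "ry": 0, "rz": 0.0107}, {"tx": -4.8, "ty": 34.4, "tz": 0, "rx": 0, "ry": 0, "rz": 0.0107}, {"tx": -4.8, "ty": 34.4, "tz": 0, "rx": 0, "ry": 0, "rz": 0.0107}, {"tx": -4.8, "ty": 34.4, "tz": 0, "rx": 0, "ry": 0, "rz": 0.0107}, {"tx": -4.8, "ty": 34.4, "tz": 0, "rx": 0, "ry": 0, "rz": 0.0107}, {"tx": -4.8, "ty": 34.4, "tz": 0, "rx": 0, "ry": 0, "rz": 0.0107}, {"tx": -4.8, "ty": 34.4, "tz": 0, "rx": 0, "ry": 0, "rz": 0.0107}, {"tx": -4.8, "ty": 34.4, "tz": 0, "rx": 0, "ry": 0, "rz": 0.0107}, {"tx": -4.8, "ty": 34.4, "tz": 0, "rx": 0, "ry": 0, "rz": 0.0107}, {"tx": 0, "ty": 0, "tz": -30, "rx": 0, "ry": 0, "rz": 0}, {"tx": 0, "ty": 0, "tz": -30, "rx": 0, "ry": 0, "rz": 0}, {"tx": 0, "ty": 0, "tz": 0, "rx": 0, "ry": 0, "rz": 0}]' --gripper 0.5

```text
time: 5.1
tool_pos: [519.7, 144.5, 87.8]
tcp_rot: [3.14, 0.008, -0.055]
contact_force: [0.4, 0.7, 0.0]
grip_width: 46.0
finger_force: 0.0
```

Run:
```python
from h import *
o=bot.get_obs();print(o["tool_pos"],o["tcp_rot"])
a=bot.capture("top")[150:290,110:310,::-1];b=bot.capture("scene")[140:280,250:450,::-1]
cv2.imwrite("pics/r1.png",cv2.resize(np.hstack([a,b]),None,fx=2,fy=2,interpolation=cv2.INTER_CUBIC))
```

```text
[519.66095082 144.546801    87.80602058] [ 3.13983511  0.00849371 -0.05541426]
```

View pics/r1.png

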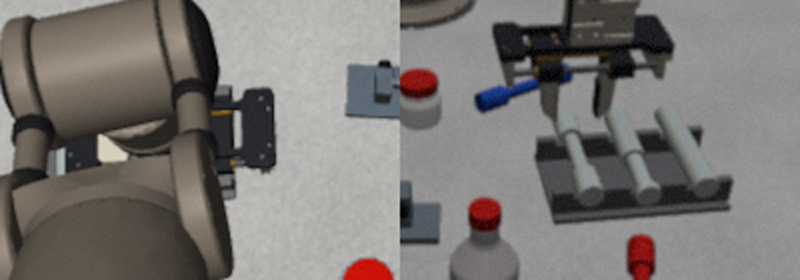

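The scene view shows the fingers straddling the waisted bar (left bar, crop (575,150)), so I'm descending.

Request:
carry_out --plan '[{"tx": 0, "ty": 0, "tz": -20, "rx": 0, "ry": 0, "rz": 0}, {"tx": 0, "ty": 0, "tz": -20, "rx": 0, "ry": 0, "rz": 0}, {"tx": 0, "ty": 0, "tz": -15, "rx": 0, "ry": 0, "rz": 0}, {"tx": 0, "ty": 0, "tz": -10, "rx": 0, "ry": 0, "rz": 0}, {"tx": 0, "ty": 0, "tz": 0, "rx": 0, "ry": 0, "rz": 0}, {"tx": 0, "ty": 0, "tz": 0, "rx": 0, "ry": 0, "rz": 0}]'

```text
time: 5.8
tool_pos: [523.6, 144.7, 27.8]
tcp_rot: [-3.141, -0.002, -0.056]
contact_force: [0.0, -1.2, 0.7]
grip_width: 46.0
finger_force: 0.0
```

Request:
carry_out --plan '[{"tx": 0, "ty": 0, "tz": 0, "rx": 0, "ry": 0, "rz": 0}, {"tx": 0, "ty": 0, "tz": 0, "rx": 0, "ry": 0, "rz": 0}, {"tx": 0, "ty": 0, "tz": 0, "rx": 0, "ry": 0, "rz": 0}, {"tx": 0, "ty": 0, "tz": 0, "rx": 0, "ry": 0, "rz": 0}, {"tx": 0, "ty": 0, "tz": 0, "rx": 0, "ry": 0, "rz": 0}, {"tx": 0, "ty": 0, "tz": 0, "rx": 0, "ry": 0, "rz": 0}]' --gripper 1

```text
time: 6.4
tool_pos: [522.9, 144.8, 26.9]
tcp_rot: [-3.142, -0.0, -0.056]
contact_force: [-0.0, 0.7, 2.6]
grip_width: 17.4
finger_force: 30.0
```

Request:
carry_out --plan '[{"tx": 0, "ty": 0, "tz": 15, "rx": 0, "ry": 0, "rz": 0}, {"tx": 0, "ty": 0, "tz": 30, "rx": 0, "ry": 0, "rz": 0}, {"tx": 0, "ty": 0, "tz": 40, "rx": 0, "ry": 0, "rz": 0}, {"tx": 0, "ty": 0, "tz": 40, "rx": 0, "ry": 0, "rz": 0}, {"tx": 0, "ty": 0, "tz": 0, "rx": 0, "ry": 0, "rz": 0}]'

```text
time: 6.9
tool_pos: [525.7, 145.1, 156.9]
tcp_rot: [-3.14, -0.01, -0.056]
contact_force: [-0.3, 0.5, -2.0]
grip_width: 17.3
finger_force: 30.0
```

Request:
carry_out --plan '[{"tx": 0.8, "ty": -33.5, "tz": 0, "rx": 0, "ry": 0, "rz": -0.008}, {"tx": 0.8, "ty": -33.5, "tz": 0, "rx": 0, "ry": 0, "rz": -0.008}, {"tx": 0.8, "ty": -33.5, "tz": 0, "rx": 0, "ry": 0, "rz": -0.008}, {"tx": 0.8, "ty": -33.5, "tz": 0, "rx": 0, "ry": 0, "rz": -0.008}, {"tx": 0.8, "ty": -33.5, "tz": 0, "rx": 0, "ry": 0, "rz": -0.008}, {"tx": 0.8, "ty": -33.5, "tz": 0, "rx": 0, "ry": 0, "rz": -0.008}, {"tx": 0.8, "ty": -33.5, "tz": 0, "rx": 0, "ry": 0, "rz": -0.008}, {"tx": 0.8, "ty": -33.5, "tz": 0, "rx": 0, "ry": 0, "rz": -0.008}, {"tx": 0.8, "ty": -33.5, "tz": 0, "rx": 0, "ry": 0, "rz": -0.008}, {"tx": 0.8, "ty": -33.5, "tz": 0, "rx": 0, "ry": 0, "rz": -0.008}, {"tx": 0.8, "ty": -33.5, "tz": 0, "rx": 0, "ry": 0, "rz": -0.008}, {"tx": 0.4, "ty": -33.5, "tz": 0, "rx": 0, "ry": 0, "rz": -0.008}]'

```text
time: 8.1
tool_pos: [531.1, -258.3, 150.0]
tcp_rot: [-3.141, 0.003, -0.152]
contact_force: [1.9, 0.5, -2.6]
grip_width: 17.0
finger_force: 30.0
```

Request:
carry_out --plan '[{"tx": 0, "ty": 0, "tz": 0, "rx": 0, "ry": 0, "rz": 0}, {"tx": 0, "ty": 0, "tz": 0, "rx": 0, "ry": 0, "rz": 0}, {"tx": 0, "ty": 0, "tz": 0, "rx": 0, "ry": 0, "rz": 0}]'

```text
time: 8.4
tool_pos: [531.5, -256.2, 150.7]
tcp_rot: [-3.14, 0.002, -0.151]
contact_force: [-0.4, 0.2, -2.0]
grip_width: 17.3
finger_force: 30.0
```

Run:
```python
from h import *
a=bot.capture("top")[120:260,260:460,::-1];b=bot.capture("scene")[120:295,60:310,::-1]
a=cv2.resize(a,(400,280),interpolation=cv2.INTER_CUBIC);b=cv2.resize(b,(400,280),interpolation=cv2.INTER_CUBIC)
cv2.imwrite("pics/c1.png",cv2.convertScaleAbs(np.hstack([a,b]),alpha=1.4))
```

```text
(no output)
```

View pics/c1.png

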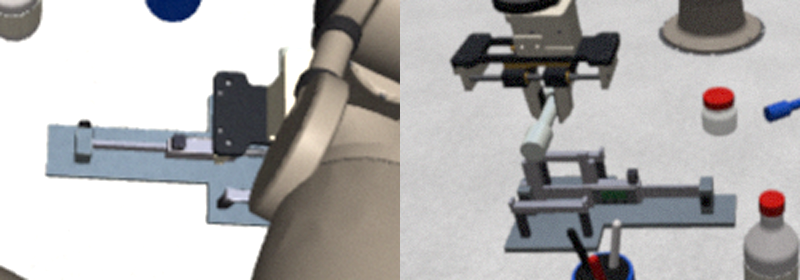

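The bar hangs level over the rests with the jaws opened under it: bar end at scene crop (537,145), thumb piece at (632,175). Lowering it now.

Request:
carry_out --plan '[{"tx": 0, "ty": 0, "tz": -25, "rx": 0, "ry": 0, "rz": 0}, {"tx": 0, "ty": 0, "tz": -25, "rx": 0, "ry": 0, "rz": 0}, {"tx": 0, "ty": 0, "tz": -18, "rx": 0, "ry": 0, "rz": 0}, {"tx": 0, "ty": 0, "tz": -9, "rx": 0, "ry": 0, "rz": 0}, {"tx": 0, "ty": 0, "tz": -3, "rx": 0, "ry": 0, "rz": 0}, {"tx": 0, "ty": 0, "tz": -2, "rx": 0, "ry": 0, "rz": 0}, {"tx": 0, "ty": 0, "tz": -1, "rx": 0, "ry": 0, "rz": 0}, {"tx": 0, "ty": 0, "tz": 0, "rx": 0, "ry": 0, "rz": 0}, {"tx": 0, "ty": 0, "tz": 0, "rx": 0, "ry": 0, "rz": 0}]'

```text
time: 9.4
tool_pos: [532.3, -257.5, 69.4]
tcp_rot: [3.141, -0.001, -0.152]
contact_force: [-0.2, -0.4, -1.9]
grip_width: 17.3
finger_force: 30.0
```

Request:
carry_out --plan '[{"tx": 0, "ty": 0, "tz": -1, "rx": 0, "ry": 0, "rz": 0}, {"tx": 0, "ty": 0, "tz": 0, "rx": 0, "ry": 0, "rz": 0}]'

```text
time: 9.6
tool_pos: [532.0, -257.3, 67.8]
tcp_rot: [3.141, -0.0, -0.152]
contact_force: [-0.3, -0.5, -2.8]
grip_width: 17.3
finger_force: 30.0
```

Request:
carry_out --plan '[{"tx": 0, "ty": 0, "tz": -1, "rx": 0, "ry": 0, "rz": 0}, {"tx": 0, "ty": 0, "tz": 0, "rx": 0, "ry": 0, "rz": 0}]'

```text
time: 9.8
tool_pos: [532.1, -257.4, 67.0]
tcp_rot: [3.141, -0.0, -0.152]
contact_force: [-1.1, -0.2, 0.2]
grip_width: 17.3
finger_force: 30.0
```

Request:
carry_out --plan '[{"tx": 0, "ty": 0, "tz": -0.7, "rx": 0, "ry": 0, "rz": 0}, {"tx": 0, "ty": 0, "tz": 0, "rx": 0, "ry": 0, "rz": 0}, {"tx": 0, "ty": 0, "tz": 0, "rx": 0, "ry": 0, "rz": 0}]'

```text
time: 10.1
tool_pos: [532.1, -257.4, 66.9]
tcp_rot: [3.141, -0.001, -0.152]
contact_force: [-3.0, 1.4, 5.9]
grip_width: 17.2
finger_force: 30.0
```

Run:
```python
from h import *
p=np.load("cal.npy")
b=bot.capture("scene")
x0,y0=115,190
c=cv2.resize(b[y0:y0+95,x0:x0+160,::-1],None,fx=5,fy=5,interpolation=cv2.INTER_CUBIC)
c=cv2.convertScaleAbs(c,alpha=1.4)
L=[(75,28,85),(-75,28,85),(0,28,85),(54,-20,77),(54,70,77),(0,0,112)]
for q in proj("scene",fr(p,L)): cv2.circle(c,tuple(int(v) for v in (q-[x0,y0])*5),3,(0,0,255),-1)
cv2.imwrite("pics/c2.png",c)
```

```text
(no output)
```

View pics/c2.png

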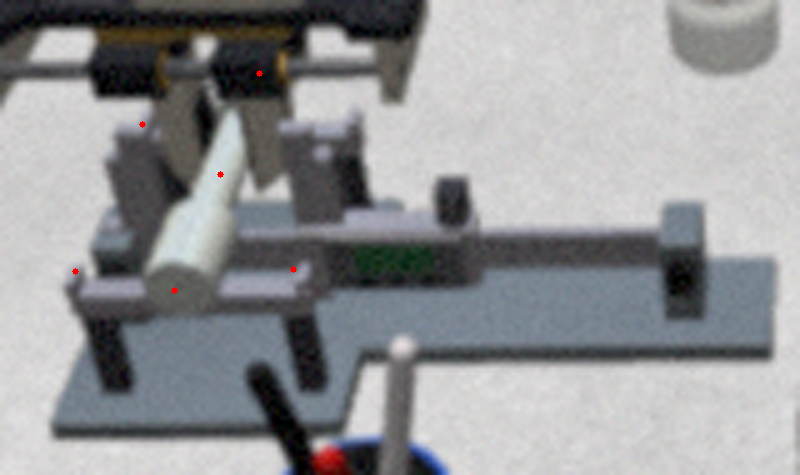

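The picture shows the bar's end face on the near rail at (182,287), with the waist between the fixed jaw (135,170) and the moving jaw (315,170). Both rests carry load, so I'm letting go.

Request:
carry_out --plan '[{"tx": 0, "ty": 0, "tz": 0, "rx": 0, "ry": 0, "rz": 0}, {"tx": 0, "ty": 0, "tz": 0, "rx": 0, "ry": 0, "rz": 0}, {"tx": 0, "ty": 0, "tz": 0, "rx": 0, "ry": 0, "rz": 0}, {"tx": 0, "ty": 0, "tz": 0, "rx": 0, "ry": 0, "rz": 0}, {"tx": 0, "ty": 0, "tz": 5, "rx": 0, "ry": 0, "rz": 0}, {"tx": 0, "ty": 0, "tz": 15, "rx": 0, "ry": 0, "rz": 0}, {"tx": 0, "ty": 0, "tz": 30, "rx": 0, "ry": 0, "rz": 0}, {"tx": 0, "ty": 0, "tz": 40, "rx": 0, "ry": 0, "rz": 0}, {"tx": 0, "ty": 0, "tz": 0, "rx": 0, "ry": 0, "rz": 0}, {"tx": 0, "ty": 0, "tz": 0, "rx": 0, "ry": 0, "rz": 0}]' --gripper 0.62

```text
time: 11.15
tool_pos: [532.4, -257.5, 157.3]
tcp_rot: [3.14, -0.002, -0.152]
contact_force: [1.0, -0.9, 0.0]
grip_width: 35.3
finger_force: 0.0
```

Request:
carry_out --plan '[{"tx": 11.4, "ty": 31, "tz": 0, "rx": 0, "ry": 0, "rz": 0}, {"tx": 11.4, "ty": 31, "tz": 0, "rx": 0, "ry": 0, "rz": 0}, {"tx": 11.5, "ty": 31, "tz": 0, "rx": 0, "ry": 0, "rz": 0}, {"tx": 0, "ty": 0, "tz": 0, "rx": 0, "ry": 0, "rz": 0}, {"tx": 0, "ty": 0, "tz": -30, "rx": 0, "ry": 0, "rz": 0}, {"tx": 0, "ty": 0, "tz": -30, "rx": 0, "ry": 0, "rz": 0}, {"tx": 0, "ty": 0, "tz": -15, "rx": 0, "ry": 0, "rz": 0}, {"tx": 0, "ty": 0, "tz": -10, "rx": 0, "ry": 0, "rz": 0}, {"tx": 0, "ty": 0, "tz": -4, "rx": 0, "ry": 0, "rz": 0}, {"tx": 0, "ty": 0, "tz": 0, "rx": 0, "ry": 0, "rz": 0}, {"tx": 0, "ty": 0, "tz": 0, "rx": 0, "ry": 0, "rz": 0}]' --gripper 0.72

```text
time: 12.25
tool_pos: [566.7, -164.7, 67.8]
tcp_rot: [3.141, -0.001, -0.152]
contact_force: [0.4, -0.0, 0.3]
grip_width: 25.8
finger_force: 0.0
```

Run:
```python
from h import *
x0,y0=115,190
b=bot.capture("scene"); c=cv2.resize(b[y0:y0+95,x0:x0+160,::-1],None,fx=5,fy=5,interpolation=cv2.INTER_CUBIC)
cv2.imwrite("pics/c3.png",cv2.convertScaleAbs(c,alpha=1.4))
```

```text
(no output)
```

View pics/c3.png

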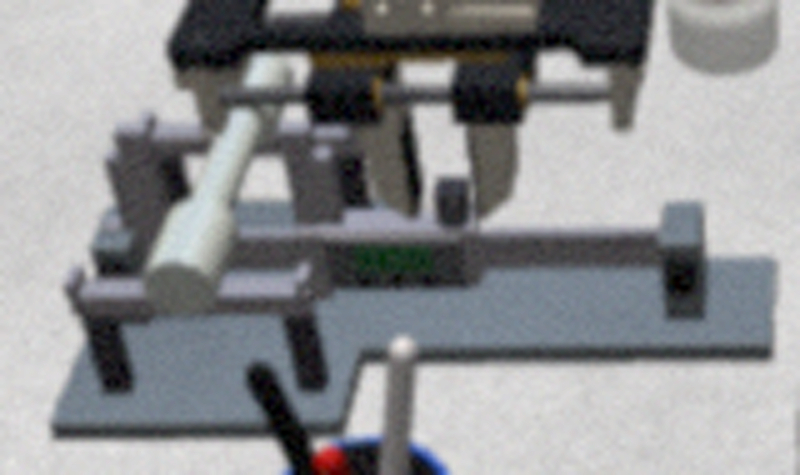

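Bar lies on both rests between the jaws; the fingers straddle the thumb piece at (452,200). Next, sliding the jaw shut slowly.

Request:
carry_out --plan '[{"tx": -0.76, "ty": -4.94, "tz": 0, "rx": 0, "ry": 0, "rz": 0}, {"tx": -0.76, "ty": -4.94, "tz": 0, "rx": 0, "ry": 0, "rz": 0}, {"tx": -0.76, "ty": -4.94, "tz": 0, "rx": 0, "ry": 0, "rz": 0}, {"tx": -0.76, "ty": -4.94, "tz": 0, "rx": 0, "ry": 0, "rz": 0}, {"tx": -0.3, "ty": -1.98, "tz": 0, "rx": 0, "ry": 0, "rz": 0}, {"tx": -0.3, "ty": -1.98, "tz": 0, "rx": 0, "ry": 0, "rz": 0}, {"tx": -0.3, "ty": -1.98, "tz": 0, "rx": 0, "ry": 0, "rz": 0}, {"tx": -0.3, "ty": -1.98, "tz": 0, "rx": 0, "ry": 0, "rz": 0}, {"tx": -0.3, "ty": -1.98, "tz": 0, "rx": 0, "ry": 0, "rz": 0}, {"tx": -0.3, "ty": -1.98, "tz": 0, "rx": 0, "ry": 0, "rz": 0}, {"tx": -0.3, "ty": -1.98, "tz": 0, "rx": 0, "ry": 0, "rz": 0}, {"tx": 0, "ty": 0, "tz": 0, "rx": 0, "ry": 0, "rz": 0}]'

```text
time: 13.5
tool_pos: [561.0, -198.3, 67.0]
tcp_rot: [3.141, 0.0, -0.152]
contact_force: [0.9, 0.5, -0.0]
grip_width: 25.7
finger_force: 0.4
```

Request:
carry_out --plan '[{"tx": -0.15, "ty": -0.99, "tz": 0, "rx": 0, "ry": 0, "rz": 0}, {"tx": -0.15, "ty": -0.99, "tz": 0, "rx": 0, "ry": 0, "rz": 0}, {"tx": -0.15, "ty": -0.99, "tz": 0, "rx": 0, "ry": 0, "rz": 0}, {"tx": -0.15, "ty": -0.99, "tz": 0, "rx": 0, "ry": 0, "rz": 0}, {"tx": 0, "ty": 0, "tz": 0, "rx": 0, "ry": 0, "rz": 0}]'

```text
time: 14.0
tool_pos: [560.4, -202.0, 67.0]
tcp_rot: [3.141, 0.0, -0.152]
contact_force: [0.7, 2.1, 0.8]
grip_width: 25.6
finger_force: 0.9
```

Request:
carry_out --plan '[{"tx": -0.15, "ty": -0.99, "tz": 0, "rx": 0, "ry": 0, "rz": 0}, {"tx": -0.15, "ty": -0.99, "tz": 0, "rx": 0, "ry": 0, "rz": 0}, {"tx": 0, "ty": 0, "tz": 0, "rx": 0, "ry": 0, "rz": 0}]'

```text
time: 14.3
tool_pos: [560.1, -204.0, 67.0]
tcp_rot: [3.141, 0.0, -0.152]
contact_force: [0.6, 1.8, -0.8]
grip_width: 25.4
finger_force: 1.0
```

Request:
carry_out --plan '[{"tx": -0.15, "ty": -0.99, "tz": 0, "rx": 0, "ry": 0, "rz": 0}, {"tx": 0, "ty": 0, "tz": 0, "rx": 0, "ry": 0, "rz": 0}]'

```text
time: 14.5
tool_pos: [560.0, -204.9, 67.0]
tcp_rot: [3.142, 0.0, -0.152]
contact_force: [-0.1, 1.7, -0.7]
grip_width: 25.9
finger_force: 1.0
```

Request:
carry_out --plan '[{"tx": -0.15, "ty": -0.99, "tz": 0, "rx": 0, "ry": 0, "rz": 0}, {"tx": 0, "ty": 0, "tz": 0, "rx": 0, "ry": 0, "rz": 0}]'

```text
time: 14.7
tool_pos: [559.8, -205.9, 67.0]
tcp_rot: [3.141, 0.0, -0.152]
contact_force: [0.2, 2.4, -0.3]
grip_width: 25.8
finger_force: 1.0
```

Request:
carry_out --plan '[{"tx": -0.1, "ty": -0.6, "tz": 0, "rx": 0, "ry": 0, "rz": 0}, {"tx": 0, "ty": 0, "tz": 0, "rx": 0, "ry": 0, "rz": 0}]'

```text
time: 14.9
tool_pos: [559.7, -206.4, 66.9]
tcp_rot: [3.142, 0.0, -0.152]
contact_force: [-0.3, 1.8, -0.8]
grip_width: 25.6
finger_force: 1.1
```

Request:
carry_out --plan '[{"tx": -0.1, "ty": -0.6, "tz": 0, "rx": 0, "ry": 0, "rz": 0}, {"tx": 0, "ty": 0, "tz": 0, "rx": 0, "ry": 0, "rz": 0}]'

```text
time: 15.1
tool_pos: [559.7, -207.1, 67.0]
tcp_rot: [3.142, 0.0, -0.152]
contact_force: [0.6, 1.2, -0.5]
grip_width: 25.7
finger_force: 1.1
```

Request:
carry_out --plan '[{"tx": -0.1, "ty": -0.6, "tz": 0, "rx": 0, "ry": 0, "rz": 0}, {"tx": 0, "ty": 0, "tz": 0, "rx": 0, "ry": 0, "rz": 0}]'

```text
time: 15.3
tool_pos: [559.6, -207.6, 67.0]
tcp_rot: [3.142, 0.0, -0.152]
contact_force: [-0.4, 3.0, -1.0]
grip_width: 25.8
finger_force: 1.3
```

Request:
carry_out --plan '[{"tx": -0.08, "ty": -0.5, "tz": 0, "rx": 0, "ry": 0, "rz": 0}, {"tx": 0, "ty": 0, "tz": 0, "rx": 0, "ry": 0, "rz": 0}]'

```text
time: 15.5
tool_pos: [559.5, -207.8, 67.0]
tcp_rot: [-3.141, 0.0, -0.152]
contact_force: [0.1, 4.2, -1.0]
grip_width: 25.9
finger_force: 2.4
```

Request:
carry_out --plan '[{"tx": -0.08, "ty": -0.5, "tz": 0, "rx": 0, "ry": 0, "rz": 0}, {"tx": 0, "ty": 0, "tz": 0, "rx": 0, "ry": 0, "rz": 0}]'

```text
time: 15.7
tool_pos: [559.5, -207.9, 66.9]
tcp_rot: [-3.141, 0.0, -0.152]
contact_force: [0.9, 7.0, -1.2]
grip_width: 25.5
finger_force: 3.1
```

Request:
carry_out --plan '[{"tx": -0.08, "ty": -0.5, "tz": 0, "rx": 0, "ry": 0, "rz": 0}, {"tx": 0, "ty": 0, "tz": 0, "rx": 0, "ry": 0, "rz": 0}]'

```text
time: 15.9
tool_pos: [559.5, -208.0, 67.0]
tcp_rot: [-3.14, 0.0, -0.152]
contact_force: [0.9, 8.7, -0.7]
grip_width: 25.5
finger_force: 3.9
```

Request:
carry_out --plan '[{"tx": -0.08, "ty": -0.5, "tz": 0, "rx": 0, "ry": 0, "rz": 0}, {"tx": -0.08, "ty": -0.5, "tz": 0, "rx": 0, "ry": 0, "rz": 0}, {"tx": 0, "ty": 0, "tz": 0, "rx": 0, "ry": 0, "rz": 0}, {"tx": 0, "ty": 0, "tz": 0, "rx": 0, "ry": 0, "rz": 0}, {"tx": 0, "ty": 0, "tz": 0, "rx": 0, "ry": 0, "rz": 0}]'

```text
time: 16.4
tool_pos: [559.5, -208.1, 66.9]
tcp_rot: [-3.139, 0.0, -0.152]
contact_force: [2.8, 10.6, 0.1]
grip_width: 25.7
finger_force: 5.4
```

The nip registers about 11 N at a gap of about 18 mm. Now backing the fingers off to the middle of the straddle, then lifting clear.

Request:
carry_out --plan '[{"tx": 0.15, "ty": 0.99, "tz": 0, "rx": 0, "ry": 0, "rz": 0}, {"tx": 0.3, "ty": 1.98, "tz": 0, "rx": 0, "ry": 0, "rz": 0}, {"tx": 0.46, "ty": 2.97, "tz": 0, "rx": 0, "ry": 0, "rz": 0}, {"tx": 0.3, "ty": 1.98, "tz": 0, "rx": 0, "ry": 0, "rz": 0}, {"tx": 0, "ty": 0, "tz": 0, "rx": 0, "ry": 0, "rz": 0}, {"tx": 0, "ty": 0, "tz": 0, "rx": 0, "ry": 0, "rz": 0}]'

```text
time: 17.0
tool_pos: [560.5, -202.5, 67.1]
tcp_rot: [3.141, -0.0, -0.152]
contact_force: [-0.3, -0.4, -0.6]
grip_width: 26.0
finger_force: 0.0
```

Request:
carry_out --plan '[{"tx": 0, "ty": 0, "tz": 10, "rx": 0, "ry": 0, "rz": 0}, {"tx": 0, "ty": 0, "tz": 20, "rx": 0, "ry": 0, "rz": 0}, {"tx": 0, "ty": 0, "tz": 40, "rx": 0, "ry": 0, "rz": 0}, {"tx": 0, "ty": 0, "tz": 40, "rx": 0, "ry": 0, "rz": 0}, {"tx": -20, "ty": 40, "tz": 0, "rx": 0, "ry": 0, "rz": 0}, {"tx": -20, "ty": 40, "tz": 0, "rx": 0, "ry": 0, "rz": 0}, {"tx": -20, "ty": 40, "tz": 0, "rx": 0, "ry": 0, "rz": 0}, {"tx": -20, "ty": 40, "tz": 0, "rx": 0, "ry": 0, "rz": 0}, {"tx": 0, "ty": 0, "tz": 0, "rx": 0, "ry": 0, "rz": 0}, {"tx": 0, "ty": 0, "tz": 0, "rx": 0, "ry": 0, "rz": 0}]'

```text
time: 18.0
tool_pos: [480.8, -41.8, 178.2]
tcp_rot: [3.141, -0.002, -0.15]
contact_force: [0.3, -0.2, 0.1]
grip_width: 25.6
finger_force: 0.0
```

Run:
```python
from h import *
x0,y0=115,190
b=bot.capture("scene"); c=cv2.resize(b[y0:y0+95,x0:x0+160,::-1],None,fx=5,fy=5,interpolation=cv2.INTER_CUBIC)
cv2.imwrite("pics/c4.png",cv2.convertScaleAbs(c,alpha=1.4))
```

```text
(no output)
```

View pics/c4.png

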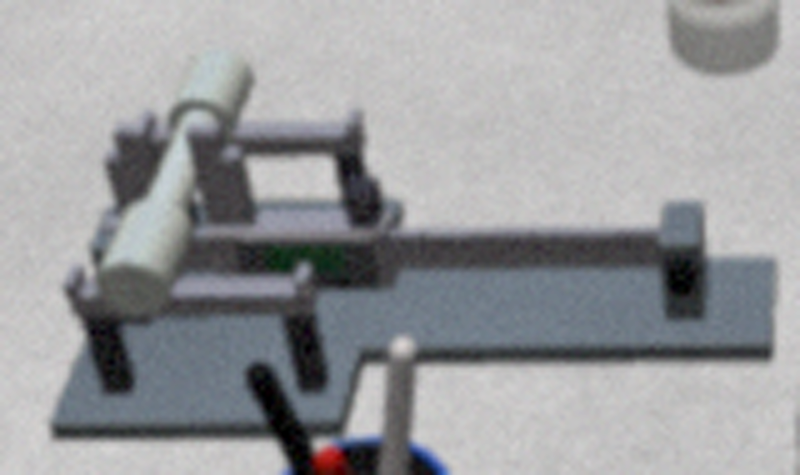

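The bar is nipped between the closed jaws, waist at (175,170), and lies level on both rests. The gripper is clear, so I'm handing in.

```bash
python3 -c "
from plant import bot
print(bot.close_job())"
```

```text
the job is handed in; nothing more can be done
None
```

The waisted bar lies across both rests with the caliper closed on its waist at a gap of about 18 mm (pushed shut with about 11 N); the robot is clear and the job is handed in, though the hand-in returned no verdict.

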